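Stack the rinse beakers in the tilted stand and press the stack down

ROBOT

A 7-joint arm with a two-finger parallel gripper is mounted at the origin on the work surface. World frame = base frame: x ahead of the robot, y to its left, z up, the work surface at z = 0. Lengths are in m, angles in rad, forces in N, time in s.
With the tool pointing down it reaches from about 0.35 to 0.9 m from the base axis. Payload 8.1 kg.
Tool frame: the origin (TCP) lies on the centre line of the jaws, within the pads' length; the fingertips stand 19 mm ahead of it and the grasp point (between the pads) is the TCP (arm.tip_reach is the distance from the TCP to the fingertips, in m); z points along the fingers, y is the line along which they close (so a half turn about z gives the same grasp; the last joint's range is limited). The gripper opens to 92 mm and grips with 3 to 60 N. Pads are 19 mm wide; open, the fingers measure 130 mm over their backs; the gripper's body (75 mm by 190 mm) begins 47 mm behind the grasp point.
Start: joints at [1.095, 0.434, 0.025, 1.573, -0.012, 1.134, -0.075], TCP at [0.228, -0.582, 0.246] pointing down, gripper open.
Joint ranges: [-2.62, 2.62], [-0.44, 2.09], [-1.27, 1.32], [0.08, 2.57], [-1.32, 4.46], [0.12, 2], [-2.74, 2.74]. Speed limits (rad/s): [2.22, 2.22, 3.01, 3.01, 3.14, 3.14, 3.14].

INTERFACE

Orientations are given as a rotation vector (axis times angle).
In Python, from cell import arm gives the robot as it stands.
- The arm moves only by the tool arm_command, never from a script. Its argument "targets" is a list that holds one entry, the list of rows, each a list of 6 numbers: the shift along the tool's x, y, z in m, then the turn, a rotation vector about the tool's x, y, z in rad. A call has 1 to 10 rows; each row shifts and turns the commanded pose from where the row before left it, along the tool's axes as they then stand; what a row does not reach is not made up. A row lasts 1/8 s, in which the tool goes at most 62.5 mm and 10.7 degrees, less where a joint would pass 70% of its speed; a pose out of reach is approached as far as the arm can. A call with a gripper value outside its range is refused whole. "jaw" is the finger opening in m, from 0 to 0.0918, set as the call begins (left out, the last holds). The fingers move at their own pace and stop on an object; "newtons" is the grip in N (left out, the last holds). Time passes only in rows, so rows that do not move let the fingers close. It gives the time, the measured TCP pose, the force, the opening and the grip force at its end, in the units of the state.
- arm.observe(): the state, without advancing time (a new reading comes with each control period).
- arm.get_image(name): name is "scene" or "top" or "wrist"; returns a dict with "pixels" (384x512x3 uint8, red, green, blue), "z_map" (384x512 float32, m along the optical axis (not along the pixel's ray), 0 where there is no reading), "fx", "fy", "cx", "cy" (pixels), "dist" ([k1, k2, p1, p2, k3] as OpenCV has them; the pictures are not rectified), "xyz" and "rotation" of the camera in the world; the wrist camera has in their place "T_tool_cam" (4x4, takes a point from camera to tool coordinates, whose origin is the TCP and whose axes are the flange's). Camera axes: x right, y down, z forward; pixel columns grow to the right and rows downward; lengths in m; the calibration is good to about 2 mm. A picture is of the moment at which its call begins: read the wrist's pose just before it.
- arm.sign_off(): hands the job in; it is judged then, once.
The state is a dict: "clock": time; "joints": joint angles; "dq": joint speeds; "joint_efforts": joint torques, N m; "position": TCP position; "ee_rot": TCP orientation; "force": force on the tool from outside, world axes, zero at the start; "ft_torque": the same for the moment, N m; "width": opening from 0.0 (shut) to 1.0 (fully open); "gripper_force": force on a finger pad.
Only numpy, scipy, OpenCV 4.12 (cv2) and the standard library are available. Lean on these libraries where they do the work, as an engineer would, in place of code of your own. Each camera call takes 0.05 s, during which the arm holds its last target. There are 200 camera calls.

TASK

In the dental practice room, a tilting stand holds one white stacking beaker on a stiff sliding seat: nest the two loose matching beakers (with the wide collar, not the plain tumbler) one after the other into it, each fully home on the one below. The seat must end up pressed all the way down to its stop, so that the black flange meets the metal sleeve, felt and not forced: stop pushing once it bottoms. Let go of the stack and leave everything else on the table where it is.

Things in the scene. Friction and masses are not known exactly. Their poses are not given: they have to be found in the camera images.
- beaker_a: First loose white beaker, 90 high, open on top: a cone, outside radius 18 at the foot to 27.5, then from 58 up to the rim a straight collar of radius 32.5 (grip here) with a flat shoulder under it. Wall 2.5. About 60 g. Fully nested, the shoulder sits on the rim below and the foot is 32 above the lower foot along its axis. Origin: centre of underside, z to the mouth. Starts upright.
- beaker_b: Second loose beaker, identical to beaker_a and with the same origin and axes; either may go in first.
- seat_foot (a point): Centre of the foot of the third, identical beaker, fixed on the stand's sliding seat; z runs along that beaker's axis out of its mouth, y is level (the tilt hinge's line). The beaker leans 0.2 to 0.5 rad from vertical, its mouth towards the stand's front (-x side). Foot about 110 above the table. Black flange under it.
- seat (a joint): Travel of the seat (m) along the beaker's axis: 0 fully up, grows as it is pushed down into the sleeve, stop at 0.024 (flange on sleeve). Stiff friction of about 8 N; stays where it is left.
- stand: The stand: dark base plate 130 x 120 x 12 with two aluminium cheeks 74 high and a metal sleeve (radius 24) hinged between them 55 above the table. Fixed to the table. The tilt is clamped and does not give. Origin: centre of its underside.
- tumbler: Bystander: plain white tumbler without a collar, 75 high, rim radius 34. Origin: centre of underside.
- jaw: Bystander: dental practice jaw, plaster base 60 x 64, pink gum and teeth, 38 high. Origin: centre of underside.
- jar: Bystander: amber jar, radius 24, 55 high. Origin: centre of underside.
- scaler: Bystander: metal hand scaler lying on the table, 140 long along its x, 12 thick. Origin: underside at the middle of its handle.

How it is judged:
At the end, for the whole second after the job is handed in: One loose beaker is nested in the stand's beaker and the other in that one, in either order: each foot 29 to 34.5 mm above the foot of the one below, within 5 mm of its axis and 0.08 rad in direction; the seat is pressed down at least 22 mm of its 24 mm; both beakers are at rest (((z of beaker_a in the frame of seat_foot between 0.029 and 0.0345 m and angle between the z axis of beaker_a and the z axis of seat_foot, either way round below 0.08 rad and x of beaker_a in the frame of seat_foot between -0.005 and 0.005 m and y of beaker_a in the frame of seat_foot between -0.005 and 0.005 m and z of beaker_b in the frame of beaker_a between 0.029 and 0.0345 m and angle between the z axis of beaker_b and the z axis of beaker_a, either way round below 0.08 rad and x of beaker_b in the frame of beaker_a between -0.005 and 0.005 m and y of beaker_b in the frame of beaker_a between -0.005 and 0.005 m) or (z of beaker_b in the frame of seat_foot between 0.029 and 0.0345 m and angle between the z axis of beaker_b and the z axis of seat_foot, either way round below 0.08 rad and x of beaker_b in the frame of seat_foot between -0.005 and 0.005 m and y of beaker_b in the frame of seat_foot between -0.005 and 0.005 m and z of beaker_a in the frame of beaker_b between 0.029 and 0.0345 m and angle between the z axis of beaker_a and the z axis of beaker_b, either way round below 0.08 rad and x of beaker_a in the frame of beaker_b between -0.005 and 0.005 m and y of beaker_a in the frame of beaker_b between -0.005 and 0.005 m)) and value of joint seat above 0.022 m and linear speed of each of beaker_a, beaker_b below 0.02 m/s); the robot touches nothing.
It fails at once if the tumbler is moved more than 25 mm (distance of tumbler from where it was at the start of the episode above 0.025 m).
It fails at once if the jaw is moved more than 25 mm (distance of jaw from where it was at the start of the episode above 0.025 m).
It fails at once if the jar is moved more than 25 mm (distance of jar from where it was at the start of the episode above 0.025 m).
It fails at once if the scaler is moved more than 25 mm (distance of scaler from where it was at the start of the episode above 0.025 m).
It fails at once if the beakers are rammed together with more than 90 N (contact force between beaker_a and beaker_b above 90 N).
It also fails if it takes over 61 s, if anything falls off the work surface, if the arm or the gripper's body presses on something with over 40 N, if the wrist force passes 120 N, or if a joint passes its speed limit or range.

## Working session

There is one attempt and no reset: what is moved stays moved. The work goes in short steps, Python scripts to look and compute and a tool call to move; the robot and the scene stay as the last step left them, time stands still between calls to the robot, and variables do not carry over. Pictures are saved under pics/ and viewed, at most 10 in all, crops included, and the job is handed in when it is done.

Besides the shell and the picture viewer there is one more tool, called after ">>>" as name(argument=value, ...), one argument or row to a line, values as JSON. arm_command: Moves the arm, as the interface text tells. Its arguments: {"type":"object","properties":{"targets":{"type":"array","items":{"type":"array","items":{"type":"array","items":{"type":"number"}}}},"jaw":{"type":"number"},"newtons":{"type":"number"}},"required":["targets"]}

```bash
mkdir -p pics; ls
cat > h.py <<'E'
import numpy as np, cv2
from cell import arm
from scipy.spatial.transform import Rotation as R
def cloud(im):
    h,w=im['z_map'].shape
    u,v=np.meshgrid(np.arange(w),np.arange(h))
    K=np.array([[im['fx'],0,im['cx']],[0,im['fy'],im['cy']],[0,0,1.]])
    p=cv2.undistortPoints(np.stack([u,v],-1).reshape(-1,1,2).astype(np.float64),K,np.array(im['dist'],float)).reshape(h,w,2)
    z=im['z_map'].astype(float)
    P=np.dstack([p[...,0]*z,p[...,1]*z,z])
    if 'T_tool_cam' in im:
        s=arm.observe(); T=np.eye(4);T[:3,:3]=R.from_rotvec(s['ee_rot']).as_matrix();T[:3,3]=s['position']
        T=T@np.array(im['T_tool_cam']); return P@T[:3,:3].T+T[:3,3], z>0
    r=np.array(im['rotation'],float)
    r=r if r.shape==(3,3) else R.from_rotvec(r).as_matrix()
    return P@r.T+np.array(im['xyz']), z>0
E
python3 - <<'E'
from h import *
print(arm.observe())
for n in ('scene','top'):
    im=arm.get_image(n); cv2.imwrite(f'pics/{n}0.png',im['pixels'][...,::-1])
    P,ok=cloud(im); np.savez(f'{n}.npz',P=P,ok=ok,px=im['pixels'])
    print(n,im['xyz'],np.shape(im['rotation']),ok.mean(),np.median(P[ok],0))
E
```

```text
pics
{'clock': 0.0, 'joints': array([ 1.09539693,  0.43521823,  0.02497528,  1.57413946, -0.01158278,
        1.13399801, -0.07511527]), 'dq': array([ 0.00083073, -0.0013746 ,  0.00199652, -0.00010347,  0.00037947,
       -0.00028423, -0.00026191]), 'joint_efforts': array([-1.70677442e-03, -6.67854953e+01,  9.84125398e-01, -3.14468014e+01,
       -6.03558705e-02,  4.30448726e-02,  2.30206979e-04]), 'position': array([ 0.22739693, -0.58162262,  0.24493156]), 'ee_rot': array([-3.08567150e+00, -5.81795180e-01,  7.19682201e-04]), 'force': array([-0.95820605, -0.59022391, -0.89453433]), 'ft_torque': array([-0.04472349,  0.01810304,  0.01954144]), 'gripper_force': 0.0, 'width': 0.9989679812312318}
scene [ 1.3226777  -0.33256084  0.67541065] (3,) 0.9959157307942709 [0.43679948 0.02467069 0.00045504]
top [ 0.28576169 -0.01221813  1.28449891] (3,) 0.9962056477864584 [ 0.58173566 -0.03593619 -0.00082414]
```

View pics/scene0.png

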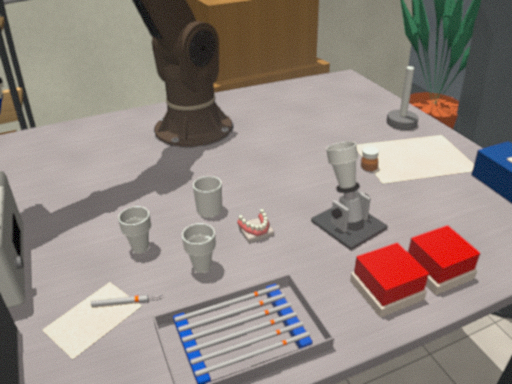

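View pics/top0.png

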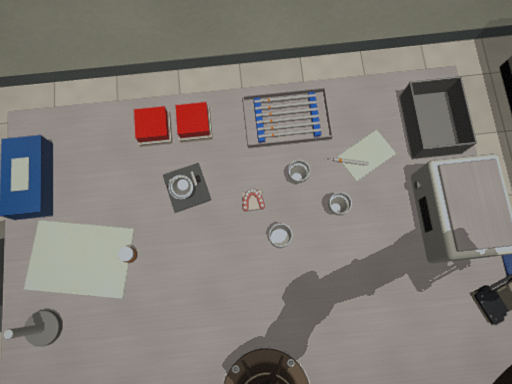

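Run:
```python
import numpy as np,cv2
for n in ('top','scene'):
    d=np.load(n+'.npz');P,ok,px=d['P'],d['ok'],d['px']
    m=((P[...,2]>0.02)&ok&(P[...,0]>0.3)&(P[...,0]<1.1)&(abs(P[...,1])<.7)).astype(np.uint8)
    k,l,st,c=cv2.connectedComponentsWithStats(m)
    for i in range(1,k):
        if st[i,4]<30: continue
        q=P[l==i]; print(n,st[i],q.min(0).round(3),q.max(0).round(3),px[l==i].mean(0).round())
```

```text
top [ 401   76   76   82 2745] [ 0.638 -0.7    0.02 ] [ 0.863 -0.536  0.109] [54. 53. 51.]
top [ 243   87   90   59 1819] [ 0.732 -0.296  0.02 ] [ 0.908 -0.026  0.043] [115. 120. 129.]
top [ 176  102   36   39 1199] [0.775 0.086 0.02 ] [0.881 0.19  0.077] [162.  48.  39.]
top [ 134  106   38   39 1265] [0.775 0.216 0.02 ] [0.882 0.32  0.076] [159.  48.  40.]
top [   5  135   47   84 3516] [0.578 0.595 0.02 ] [0.821 0.7   0.09 ] [ 60.  84. 113.]
top [ 411  154  101  109 8819] [ 0.31 -0.7   0.02] [ 0.592 -0.506  0.18 ] [127. 123. 118.]
top [288 160  22  24 326] [ 0.585 -0.199  0.02 ] [ 0.651 -0.136  0.093] [123. 123. 119.]
top [191 172  10  18  87] [0.609 0.129 0.021] [0.654 0.153 0.08 ] [102. 100.  96.]
top [167 175  27  24 483] [0.55  0.138 0.031] [0.648 0.229 0.199] [138. 140. 139.]
top [243 189  22  23 239] [ 0.527 -0.056  0.02 ] [0.59  0.01  0.043] [156. 121. 114.]
top [328 193  24  23 336] [ 0.474 -0.307  0.02 ] [ 0.538 -0.242  0.094] [121. 121. 117.]
top [269 224  24  24 181] [ 0.402 -0.125  0.02 ] [ 0.468 -0.058  0.082] [122. 123. 119.]
top [119 247  18  16 234] [0.409 0.341 0.
[... 256 characters left out ...]
 0.341 0.02 ] [0.462 0.387 0.059] [173. 158. 141.]
scene [   0  171   24  213 3644] [ 0.314 -0.555  0.02 ] [ 0.834 -0.506  0.16 ] [83. 81. 77.]
scene [193 176  29  35 887] [ 0.402 -0.124  0.02 ] [ 0.473 -0.058  0.078] [147. 145. 137.]
scene [ 119  206   33   42 1038] [ 0.475 -0.305  0.02 ] [ 0.543 -0.241  0.092] [143. 141. 133.]
scene [237 209  33  26 411] [ 0.532 -0.057  0.02 ] [0.594 0.01  0.042] [188. 149. 136.]
scene [ 182  223   34   44 1166] [ 0.586 -0.2    0.02 ] [ 0.654 -0.135  0.093] [148. 146. 138.]
scene [ 351  225  129   86 6253] [0.779 0.086 0.02 ] [0.886 0.321 0.073] [186.  46.  39.]
scene [ 153  273  181  111 6217] [ 0.733 -0.295  0.02 ] [ 0.908 -0.024  0.039] [140. 143. 156.]
```

The scene view shows the loose beakers at about (135,230) and (200,247), the tumbler at (208,197), the jaw at (255,225) and the stand at (348,195) with its beaker leaning. The top view agrees. Next I fit the axes from the depth points.

```bash
cat >> h.py <<'E'
from scipy.optimize import least_squares
def seg(p,a,b):
    a=np.array(a)/1e3;b=np.array(b)/1e3;d=b-a
    t=np.clip((p-a)@d/(d@d),0,1);return np.linalg.norm(p-a-t[:,None]*d,axis=1)
def fit(Q,x0):
    # surface distance of 3D points to the beaker of revolution; x: foot, axis xy
    S=[((0,18),(58,27.5)),((58,27.5),(58,32.5)),((58,32.5),(90,32.5)),((90,32.5),(90,30)),((90,30),(60,29)),((58,25),(4,16)),((2.5,0),(2.5,15))]
    def f(x):
        a=np.array([x[3],x[4],np.sqrt(max(1e-6,1-x[3]**2-x[4]**2))]);v=Q-x[:3];h=v@a
        r=np.linalg.norm(v-h[:,None]*a,axis=1)
        return np.min([seg(np.c_[h,r],*s) for s in S],0)
    s=least_squares(f,x0,loss='soft_l1',f_scale=.002)
    return s.x,np.sqrt(np.median(f(s.x)**2))
E
python3 - <<'E'
from h import *
C={n:np.load(n+'.npz') for n in('top','scene')}
def pts(n,c,r,z0,z1):
    P=C[n]['P'];px=C[n]['px'].astype(int)
    m=C[n]['ok']&(np.hypot(P[...,0]-c[0],P[...,1]-c[1])<r)&(P[...,2]>z0)&(P[...,2]<z1)
    return P[m]
for nm,c,z0,x0,r in (('b1',(.619,-.168),.01,[.619,-.168,0,0,0],.045),('b2',(.507,-.274),.01,[.507,-.274,0,0,0],.045),('seat',(.595,.185),.135,[.62,.18,.11,-.3,0],.07)):
    for ns in (('scene',),('top',),('scene','top')):
        Q=np.vstack([pts(n,c,r,z0,.3) for n in ns]);x,e=fit(Q,x0);print(nm,ns,len(Q),x.round(4),round(e,4))
# stand base yaw
for n in C:
    P=C[n]['P'];m=C[n]['ok']&(abs(P[...,2]-.012)<.003)&(np.hypot(P[...,0]-.61,P[...,1]-.18)<.12)&(C[n]['px'].sum(-1)<260)
    print(n,cv2.minAreaRect(P[m][:,:2].astype(np.float32)))
E
```

```text
b1 ('scene',) 1227 [ 0.6189 -0.167   0.0019  0.0075 -0.0038] 0.0007
b1 ('top',) 349 [ 0.6175 -0.1674  0.0036  0.0105 -0.0086] 0.0006
b1 ('scene', 'top') 1576 [ 0.6189 -0.1675  0.003   0.0019 -0.0015] 0.0007
b2 ('scene',) 1090 [ 0.5084 -0.2735  0.0021  0.0084  0.008 ] 0.0007
b2 ('top',) 358 [ 0.5075 -0.2747  0.0044 -0.0048  0.0013] 0.0005
b2 ('scene', 'top') 1448 [ 0.508  -0.2737  0.0026  0.0039  0.0054] 0.0008
seat ('scene',) 835 [ 0.6075  0.1779  0.1024 -0.2958 -0.1043] 0.0007
seat ('top',) 290 [ 0.6063  0.1737  0.1049 -0.3165 -0.0484] 0.0005
seat ('scene', 'top') 1125 [ 0.6077  0.1767  0.1045 -0.3076 -0.0914] 0.0008
top ((0.623180091381073, 0.17918965220451355), (0.12759427726268768, 0.11644904315471649), 13.823749542236328)
scene ((0.6328255534172058, 0.1776636838912964), (0.12101034075021744, 0.11460834741592407), 12.866556167602539)
```

```bash
cat >> h.py <<'E'
def delta(p,z=(0,0,-1),yv=None):
    "tool-frame shift (at present axes) and turn to reach p with tool z along z and y near yv"
    s=arm.observe();M=R.from_rotvec(s['ee_rot']).as_matrix()
    z=np.array(z,float);z/=np.linalg.norm(z)
    y=M[:,1] if yv is None else np.array(yv,float)
    x=np.cross(y,z);x/=np.linalg.norm(x);y=np.cross(z,x);N=np.c_[x,y,z]
    d=np.array(p)-s['position']
    print('pos',s['position'].round(4),'shift',(M.T@d).round(4),'shift in target axes',(N.T@d).round(4),'turn',R.from_matrix(M.T@N).as_rotvec().round(4),'F',s['force'].round(1))
E
python3 -c "
from h import *
delta([.619,-.1675,.2])
delta([.619,-.1675,.08],yv=[.247,-.969,0])"
```

```text
pos [ 0.2274 -0.5817  0.245 ] shift [ 0.5155 -0.2431  0.0453] shift in target axes [ 0.5155 -0.2432  0.045 ] turn [-0.0014  0.0002  0.    ] F [ 0.6  0.7 -0.7]
pos [ 0.2274 -0.5817  0.245 ] shift [ 0.5156 -0.2429  0.1653] shift in target axes [ 0.4818 -0.3046  0.165 ] turn [-0.0014  0.0002  0.1231] F [ 0.6  0.7 -0.7]
```

>>> arm_command(
  targets=[
    [[0.0515,-0.0243,0,0,0,0.0123],[0.0515,-0.0243,0,0,0,0.0123],[0.0515,-0.0243,0,0,0,0.0123],[0.0515,-0.0243,0,0,0,0.0123],[0.0515,-0.0243,0,0,0,0.0123],[0.0515,-0.0243,0,0,0,0.0123],[0.0515,-0.0243,0,0,0,0.0123],[0.0515,-0.0243,0,0,0,0.0123],[0.0515,-0.0243,0,0,0,0.0123],[0.0515,-0.0243,0.02,0,0,0.0123]],
  ],
  jaw=0.0918,
)

```text
clock: 1.35
position: [0.6429, -0.1897, 0.2267]
ee_rot: [3.116, 0.39, 0.004]
force: [0.8, -1.4, -0.9]
width: 1.0
gripper_force: 0.0
```

```bash
python3 -c "
from h import *
delta([.619,-.1675,.08],yv=[.247,-.969,0])
im=arm.get_image('wrist');P,ok=cloud(im);cv2.imwrite('pics/w1.png',im['pixels'][...,::-1])
m=ok&(np.hypot(P[...,0]-.619,P[...,1]+.1675)<.045)&(P[...,2]>.01)&(P[...,2]<.11)
print(m.sum());Q=P[m][::5];print(fit(Q,[.619,-.1675,0,0,0]))"
```

```text
pos [ 0.6429 -0.1897  0.2267] shift [-0.018  -0.0276  0.1467] shift in target axes [-0.0176 -0.0274  0.1467] turn [ 0.0015 -0.0024 -0.0005] F [ 0.8 -1.4 -0.9]
2494
(array([ 0.62253643, -0.15760815, -0.00170262,  0.00475224, -0.00808524]), np.float64(0.0005722674873414148))
```

>>> arm_command(
  targets=[
    [[-0.009,-0.012,0.015,0,0,0],[-0.009,-0.012,0.015,0,0,0],[0,0,0,0,0,0],[0,0,0,0,0,0]],
  ],
)

```text
clock: 1.9
position: [0.618, -0.1725, 0.1963]
ee_rot: [3.117, 0.391, 0.001]
force: [-0.0, 0.3, -0.6]
width: 1.004
gripper_force: 0.0
```

```bash
python3 -c "
from h import *
s=arm.observe();print(s['dq'].round(3))
delta([.619,-.1675,.08],yv=[.247,-.969,0])
im=arm.get_image('wrist');P,ok=cloud(im);cv2.imwrite('pics/w1.png',im['pixels'][...,::-1])
m=ok&(np.hypot(P[...,0]-.619,P[...,1]+.1675)<.045)&(P[...,2]>.01)&(P[...,2]<.11)
print(m.sum(),P[ok][:,2].min());Q=P[m][::5];print(fit(Q,[.619,-.1675,0,0,0]))"
```

```text
[ 0.003 -0.003  0.002 -0.012 -0.001 -0.     0.001]
pos [ 0.618  -0.1725  0.1963] shift [ 0.0022 -0.0047  0.1163] shift in target axes [ 0.0022 -0.0046  0.1163] turn [ 0.0006 -0.0006 -0.0002] F [-0.   0.3 -0.6]
3137 -0.004343381443308814
(array([ 6.17317816e-01, -1.66773964e-01,  3.06691426e-03,  5.82417159e-03,
       -9.49869032e-05]), np.float64(0.00033552788408534813))
```

View pics/w1.png

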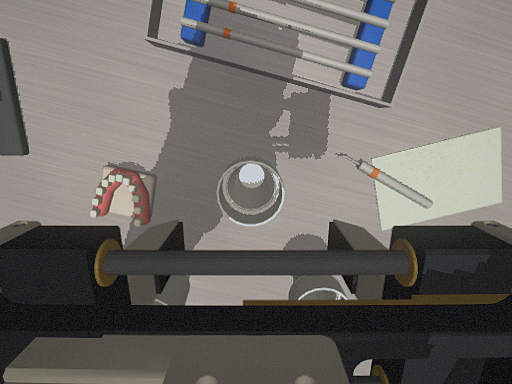

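The wrist view shows the beaker at about (251,192) between the fingers, with nothing in the way. At rest, the wrist fit agrees with the earlier one. Descending and gripping.

>>> arm_command(
  targets=[
    [[0.001,-0.005,0.016,0,0,0],[0,0,0.025,0,0,0],[0,0,0.025,0,0,0],[0,0,0.025,0,0,0],[0,0,0.015,0,0,0],[0,0,0.008,0,0,0],[0,0,0,0,0,0],[0,0,0,0,0,0]],
  ],
)

```text
clock: 2.95
position: [0.6178, -0.167, 0.0826]
ee_rot: [3.117, 0.391, 0.002]
force: [-0.1, 0.8, -0.7]
width: 1.002
gripper_force: 0.0
```

>>> arm_command(
  targets=[
    [[0,0,0,0,0,0],[0,0,0,0,0,0],[0,0,0,0,0,0],[0,0,0,0,0,0],[0,0,0,0,0,0],[0,0,0,0,0,0]],
  ],
  jaw=0.05,
  newtons=25,
)

```text
clock: 3.7
position: [0.6173, -0.1669, 0.0819]
ee_rot: [3.117, 0.391, 0.0]
force: [-0.4, -0.2, 2.8]
width: 0.698
gripper_force: 25.0
```

>>> arm_command(
  targets=[
    [[0,0,-0.01,0,0,0],[0,0,-0.03,0,0,0],[0,0,-0.05,0,0,0],[0,0,-0.05,0,0,0],[0,0,-0.05,0,0,0],[0,0,-0.05,0,0,0],[0,0,-0.01,0,0,0],[0,0,0,0,0,0]],
  ],
)

```text
clock: 4.7
position: [0.6171, -0.1668, 0.3322]
ee_rot: [3.117, 0.391, 0.001]
force: [0.6, 0.3, -0.7]
width: 0.7
gripper_force: 25.0
```

```bash
python3 -c "
from h import *
a=np.array([-.3076,-.0914,0]);a[:2]=np.hypot(*a[:2])*np.array([-np.cos(.255),-np.sin(.255)]);a[2]=np.sqrt(1-a@a)
f=np.array([.607,.1765,.1035]);print(a)
print(f+.2*a)
delta(f+.2*a,-a,[.247,-.969,0])"
```

```text
[-0.31051548 -0.08094355  0.94711577]
[0.5448969  0.16031129 0.29292315]
pos [ 0.6171 -0.1668  0.3322] shift [ 0.0108 -0.3349  0.0391] shift in target axes [-0.0024 -0.3348  0.0413] turn [ 2.200e-03  3.258e-01 -1.000e-04] F [ 0.6  0.3 -0.7]
```

>>> arm_command(
  targets=[
    [[-0.012,-0.042,0,0,0,0],[-0.012,-0.042,0,0,0,0],[-0.012,-0.042,0,0,0,0],[-0.012,-0.042,0,0,0,0],[-0.012,-0.042,0,0,0,0],[-0.012,-0.042,0,0,0,0],[-0.012,-0.042,0,0,0,0],[0,-0.041,0,0,0,0],[0,0,0,0,0,0],[0,0,0,0,0,0]],
  ],
)

```text
clock: 5.95
position: [0.4526, 0.1362, 0.3304]
ee_rot: [3.116, 0.391, -0.004]
force: [0.2, -1.0, -1.3]
width: 0.704
gripper_force: 25.0
```

>>> arm_command(
  targets=[
    [[0,0,0,0,0.163,0],[0,0,0,0,0.163,0],[0,0,0,0,0,0],[0,0,0,0,0,0],[0,0,0,0,0,0]],
  ],
)

```text
clock: 6.58
position: [0.4542, 0.137, 0.332]
ee_rot: [-3.037, -0.38, -0.498]
force: [-0.2, 0.5, -0.6]
width: 0.699
gripper_force: 25.0
```

```bash
cat > seat.py <<'E'
from h import *
import sys
im=arm.get_image('wrist');P,ok=cloud(im);cv2.imwrite(f'pics/{sys.argv[1]}.png',im['pixels'][...,::-1])
a=np.array([-.3105,-.081,.947]);f=np.array([.607,.1765,.1035])
v=P-f;h=v@a;r=np.linalg.norm(v-h[...,None]*a,axis=-1)
m=ok&(h>.02)&(h<.1)&(r<.04)
Q=P[m][::4];print(len(Q),fit(Q,[*f,*a[:2]]))
delta(f+.2*a,-a,[.247,-.969,0])
E
python3 seat.py w2
```

```text
509 (array([ 0.60628427,  0.17739922,  0.10395795, -0.31696986, -0.08218888]), np.float64(0.000450096093575767))
pos [0.4541 0.1371 0.3318] shift [ 0.0764 -0.0001  0.0668] shift in target axes [0.0763 0.0001 0.0669] turn [ 0.0015  0.0018 -0.0006] F [-0.3 -0.2 -0.8]
```

View pics/w2.png

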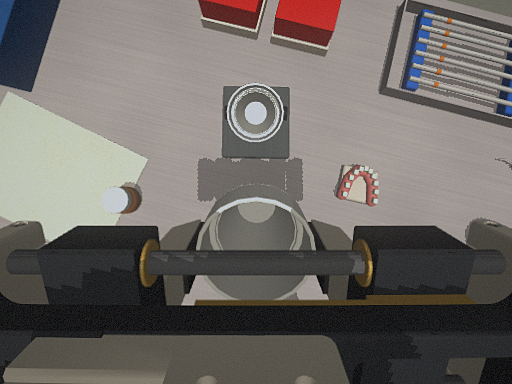

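The stand's beaker is seen end-on at (255,112), and the held beaker sits square in the jaws at about (256,240). Axis and position agree to about 2 mm. Moving over it.

>>> arm_command(
  targets=[
    [[0.025,0,0,0,0,0],[0.026,0,0,0,0,0],[0.0245,0,0.01,0,0,0],[0,0,0.027,0,0,0],[0,0,0.03,0,0,0],[0,0,0,0,0,0],[0,0,0,0,0,0],[0,0,0,0,0,0]],
  ],
)

```text
clock: 7.62
position: [0.5435, 0.1603, 0.2939]
ee_rot: [-3.036, -0.381, -0.502]
force: [0.9, 0.2, -0.2]
width: 0.704
gripper_force: 25.0
```

```bash
cat > d.py <<'E'
from h import *
import sys
a=np.array([-.314,-.0815,0]);a[2]=np.sqrt(1-a@a);f=np.array([.6065,.177,.1038])
s=arm.observe();v=s['position']-f;print('h',v@a)
delta(f+float(sys.argv[1])*a,-a,[.247,-.969,0])
M=R.from_rotvec(s['ee_rot']).as_matrix();print('tool F',(M.T@s['force']).round(1))
E
python3 d.py .2
```

```text
h 0.2009158381691061
pos [0.5435 0.1603 0.2939] shift [-0.     -0.0004  0.0009] shift in target axes [-0.     -0.0004  0.0009] turn [0.0012 0.0025 0.0002] F [ 0.9  0.2 -0.2]
tool F [ 0.8 -0.   0.5]
```

>>> arm_command(
  targets=[
    [[0,0,0.015,0,0.002,0],[0,0,0.015,0,0,0],[0,0,0.015,0,0,0],[0,0,0.012,0,0,0],[0,0,0.008,0,0,0],[0,0,0.006,0,0,0],[0,0,0,0,0,0],[0,0,0,0,0,0]],
  ],
)

```text
clock: 8.62
position: [0.5654, 0.1657, 0.2256]
ee_rot: [-3.036, -0.381, -0.503]
force: [-0.6, -0.2, 0.1]
width: 0.702
gripper_force: 25.0
```

>>> arm_command(
  targets=[
    [[0,0,0.003,0,0,0],[0,0,0.003,0,0,0],[0,0,0.002,0,0,0],[0,0,0,0,0,0]],
  ],
)

```text
clock: 9.12
position: [0.5677, 0.1662, 0.2174]
ee_rot: [-3.036, -0.381, -0.502]
force: [-0.2, -0.1, -0.7]
width: 0.701
gripper_force: 25.0
```

```bash
python3 d.py .114
```

```text
h 0.12051020765160428
pos [0.5677 0.1662 0.2174] shift [ 0.0013 -0.0007  0.0065] shift in target axes [ 0.0013 -0.0007  0.0065] turn [0.0015 0.0028 0.0001] F [-0.2 -0.1 -0.7]
tool F [-0.4  0.1  0.6]
```

Continue in 1–2 mm steps until contact, correcting laterally.

>>> arm_command(
  targets=[
    [[0.001,-0.0005,0.002,0,0.002,0],[0,0,0.002,0,0,0],[0,0,0.001,0,0,0],[0,0,0,0,0,0]],
  ],
)

```text
clock: 9.62
position: [0.5701, 0.1673, 0.2131]
ee_rot: [-3.036, -0.381, -0.505]
force: [0.5, -0.5, -1.1]
width: 0.703
gripper_force: 25.0
```

>>> arm_command(
  targets=[
    [[0,0,0.001,0,0,0],[0,0,0.001,0,0,0],[0,0,0,0,0,0]],
  ],
)

```text
clock: 10.0
position: [0.5707, 0.1675, 0.2112]
ee_rot: [-3.036, -0.381, -0.505]
force: [-0.2, 0.4, -1.2]
width: 0.705
gripper_force: 25.0
```

>>> arm_command(
  targets=[
    [[0,0,0.001,0,0,0],[0,0,0.001,0,0,0],[0,0,0,0,0,0]],
  ],
)

```text
clock: 10.38
position: [0.5713, 0.1677, 0.2094]
ee_rot: [-3.035, -0.381, -0.505]
force: [-1.2, -0.9, -0.8]
width: 0.699
gripper_force: 25.0
```

```bash
python3 d.py .114
```

```text
h 0.11169367383458807
pos [0.5713 0.1677 0.2094] shift [ 0.0002 -0.0002 -0.0023] shift in target axes [ 0.0002 -0.0002 -0.0023] turn [0.0014 0.0004 0.0001] F [-1.2 -0.9 -0.8]
tool F [-1.6  0.6  0.3]
```

>>> arm_command(
  targets=[
    [[0,0,0.001,0,0,0],[0,0,0.001,0,0,0],[0,0,0,0,0,0]],
  ],
)

```text
clock: 10.75
position: [0.5719, 0.1678, 0.2077]
ee_rot: [-3.035, -0.381, -0.506]
force: [-4.2, -1.3, 4.7]
width: 0.702
gripper_force: 25.0
```

>>> arm_command(
  targets=[
    [[0,0,0.001,0,0,0],[0,0,0.001,0,0,0],[0,0,0,0,0,0]],
  ],
)

```text
clock: 11.12
position: [0.5726, 0.168, 0.2056]
ee_rot: [-3.036, -0.381, -0.505]
force: [-3.0, -0.9, 4.0]
width: 0.704
gripper_force: 25.0
```

```bash
python3 d.py .114
```

```text
h 0.10772236517898749
pos [0.5726 0.168  0.2056] shift [ 0.0002 -0.0002 -0.0063] shift in target axes [ 0.0002 -0.0002 -0.0063] turn [0.0015 0.0004 0.0001] F [-3.  -0.9  4. ]
tool F [-1.7  0.1 -4.8]
```

Contact at about 6 N, and the seat seems to be sliding. Releasing and backing off to check.

>>> arm_command(
  targets=[
    [[0,0,0,0,0,0],[0,0,0,0,0,0],[0,0,0,0,0,0],[0,0,-0.01,0,0,0],[0,0,-0.03,0,0,0],[0,0,-0.05,0,0,0],[0,0,-0.03,0,0,0],[-0.04,0,0,0,0,0],[-0.04,0,0,0,0,0],[0,0,0,0,0,0]],
  ],
  jaw=0.0918,
)

```text
clock: 12.38
position: [0.4588, 0.1388, 0.2928]
ee_rot: [-3.037, -0.382, -0.504]
force: [0.4, -0.2, 0.2]
width: 0.997
gripper_force: 0.0
```

>>> arm_command(
  targets=[
    [[0,0,0,0,0,0],[0,0,0,0,0,0]],
  ],
)

```text
clock: 12.62
position: [0.4626, 0.1401, 0.2939]
ee_rot: [-3.035, -0.381, -0.507]
force: [-0.3, -0.3, -0.1]
width: 1.0
gripper_force: 0.0
```

Run:
```python
from h import *
a=np.array([-.314,-.0815,0]);a[2]=np.sqrt(1-a@a);f=np.array([.6065,.177,.1038])
for n in('wrist','scene'):
    im=arm.get_image(n);P,ok=cloud(im);cv2.imwrite(f'pics/{n}3.png',im['pixels'][...,::-1])
    v=P-f;h=v@a;r=np.linalg.norm(v-h[...,None]*a,axis=-1)
    m=ok&(h>.09 if n=='wrist' else h>.088)&(h<.13)&(r<.04)
    Q=P[m]; g=f+.03*a; x,e=fit(Q,[*g,*a[:2]]); b=np.r_[x[3:],np.sqrt(1-x[3]**2-x[4]**2)]
    w=x[:3]-f; print(n,len(Q),x.round(4),e.round(4),'h',(w@a).round(4),'lat',np.linalg.norm(w-w@a*a).round(4),'ang',np.arccos(b@a).round(3),'hist top',np.percentile(h[m],98).round(4))
    if n=='scene': cv2.imwrite('pics/s3c.png',cv2.resize(im['pixels'][110:250,280:430,::-1],None,fx=4,fy=4))
```

```text
wrist 1262 [ 0.5993  0.1751  0.1275 -0.3247 -0.0774] 0.0003 h 0.0248 lat 0.0006 ang 0.012 hist top 0.1158
scene 553 [ 0.598   0.169   0.1316 -0.2918 -0.016 ] 0.0008 h 0.0296 lat 0.0057 ang 0.07 hist top 0.1151
```

View pics/s3c.png

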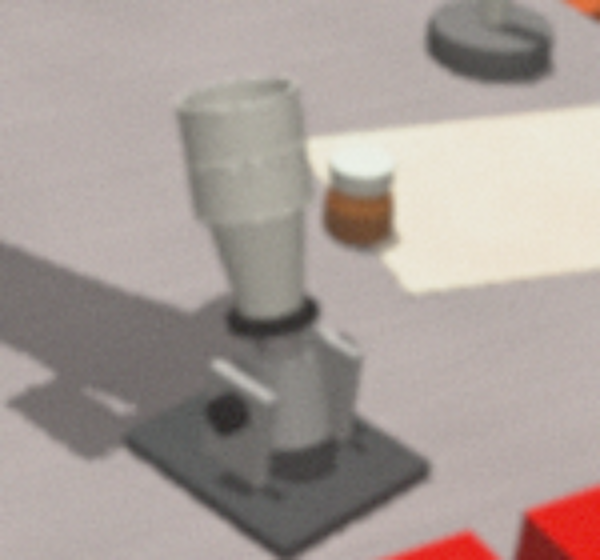

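The crop shows beaker 1 fully nested: only a thin seam between the collars at (240,165), axes in line, and the black flange still above the sleeve at (275,315). Now the second beaker. I turn upright first.

>>> arm_command(
  targets=[
    [[0,0,-0.03,0,0,0],[0,0,0,0,-0.164,0],[0,0,0,0,-0.164,0],[0,0,0,0,0,0],[0,0,0,0,0,0]],
  ],
)

```text
clock: 13.35
position: [0.4521, 0.1375, 0.3211]
ee_rot: [-3.116, -0.392, -0.006]
force: [0.6, 0.7, -0.8]
width: 1.003
gripper_force: 0.0
```

```bash
python3 -c "
from h import *
delta([.5075,-.274,.18],yv=[.247,-.969,0])"
```

```text
pos [0.4521 0.1375 0.3211] shift [-0.0487  0.4125  0.1408] shift in target axes [-0.048   0.4125  0.1411] turn [-0.0002 -0.0037  0.0005] F [ 0.6  0.7 -0.8]
```

>>> arm_command(
  targets=[
    [[0,0.03,0,0,-0.0035,0],[-0.006,0.05,0,0,0,0],[-0.006,0.05,0,0,0,0],[-0.006,0.05,0,0,0,0],[-0.006,0.05,0,0,0,0],[-0.006,0.05,0,0,0,0],[-0.006,0.05,0.03,0,0,0],[-0.006,0.05,0.03,0,0,0],[-0.006,0.0325,0.04,0,0,0],[0,0,0.04,0,0,0]],
  ],
)

```text
clock: 14.6
position: [0.5062, -0.2776, 0.1813]
ee_rot: [3.115, 0.384, 0.002]
force: [1.2, 1.7, 0.6]
width: 1.0
gripper_force: 0.0
```

>>> arm_command(
  targets=[
    [[0,0,0,0,0,0],[0,0,0,0,0,0],[0,0,0,0,0,0]],
  ],
)

```text
clock: 14.98
position: [0.5085, -0.2742, 0.184]
ee_rot: [3.115, 0.392, 0.003]
force: [-0.9, -0.1, 0.6]
width: 1.0
gripper_force: 0.0
```

```bash
python3 -c "
from h import *
im=arm.get_image('wrist');P,ok=cloud(im)
m=ok&(np.hypot(P[...,0]-.5075,P[...,1]+.274)<.045)&(P[...,2]>.01)&(P[...,2]<.11)
x,e=fit(P[m][::5],[.5075,-.274,0,0,0]);print(m.sum(),x,e)
delta([x[0],x[1],.0815],yv=[.247,-.969,0])"
```

```text
3451 [ 0.50591622 -0.27337234  0.00246618  0.00414887  0.00151691] 0.0003124147843595414
pos [ 0.5084 -0.2742  0.1837] shift [-0.0023 -0.0017  0.1022] shift in target axes [-0.0022 -0.0014  0.1022] turn [ 0.0021 -0.0014  0.0009] F [-0.2  0.4  0.2]
```

>>> arm_command(
  targets=[
    [[-0.0015,-0.001,0.015,0,0,0],[0,0,0.022,0,0,0],[0,0,0.025,0,0,0],[0,0,0.02,0,0,0],[0,0,0.012,0,0,0],[0,0,0.008,0,0,0],[0,0,0,0,0,0],[0,0,0,0,0,0]],
  ],
)

```text
clock: 16.02
position: [0.5059, -0.2739, 0.0803]
ee_rot: [3.116, 0.391, -0.001]
force: [-0.3, 0.9, -0.5]
width: 0.999
gripper_force: 0.0
```

>>> arm_command(
  targets=[
    [[0,0,0,0,0,0],[0,0,0,0,0,0],[0,0,0,0,0,0],[0,0,0,0,0,0],[0,0,0,0,0,0],[0,0,0,0,0,0]],
  ],
  jaw=0.05,
  newtons=35,
)

```text
clock: 16.77
position: [0.5056, -0.2738, 0.0799]
ee_rot: [3.117, 0.391, -0.002]
force: [0.4, 0.1, 1.4]
width: 0.687
gripper_force: 35.0
```

>>> arm_command(
  targets=[
    [[0,0,-0.01,0,0,0],[0,0,-0.03,0,0,0],[0,0,-0.05,0,0,0],[0,0,-0.05,0,0,0],[0,0,-0.05,0,0,0],[0,0,-0.05,0,0,0],[0,0,-0.03,0,0,0],[0,0,-0.01,0,0,0],[0,0,0,0,0,0]],
  ],
)

```text
clock: 17.9
position: [0.5058, -0.2736, 0.3595]
ee_rot: [3.117, 0.391, -0.002]
force: [0.6, 0.3, -0.4]
width: 0.683
gripper_force: 35.0
```

```bash
python3 d.py .24
```

```text
h 0.31019236204848144
pos [ 0.5058 -0.2736  0.3595] shift [ 0.1312 -0.4114  0.0284] shift in target axes [ 0.1147 -0.4113  0.0702] turn [ 1.40e-03  3.32e-01 -1.00e-04] F [ 0.6  0.3 -0.4]
tool F [ 0.7 -0.1  0.4]
```

>>> arm_command(
  targets=[
    [[0.003,-0.03,0,0,0,0],[0.004,-0.05,0,0,0,0],[0.004,-0.05,0,0,0,0],[0.004,-0.05,0,0,0,0],[0.005,-0.05,0,0,0,0],[0.005,-0.05,0,0,0,0],[0.005,-0.05,0,0,0,0],[0.01,-0.05,0,0,0,0],[0.01,-0.031,0,0,0,0],[0,0,0,0,0,0]],
  ],
)

```text
clock: 19.15
position: [0.4517, 0.1394, 0.3578]
ee_rot: [-3.116, -0.399, 0.007]
force: [-0.7, -1.3, -1.4]
width: 0.689
gripper_force: 35.0
```

>>> arm_command(
  targets=[
    [[0,0,0,0,0.166,0],[0,0,0,0,0.166,0],[0.03,0,0,0,0,0],[0.03,0,0,0,0,0],[0,0,0,0,0,0],[0,0,0,0,0,0],[0,0,0,0,0,0]],
  ],
)

```text
clock: 20.02
position: [0.507, 0.1504, 0.3783]
ee_rot: [-3.036, -0.381, -0.504]
force: [-0.0, -0.3, -0.1]
width: 0.688
gripper_force: 35.0
```

```bash
python3 d.py .21
```

```text
h 0.29306493578703524
pos [0.507  0.1504 0.3783] shift [ 0.0085 -0.001   0.0831] shift in target axes [ 0.0083 -0.0008  0.0831] turn [ 0.0019  0.0013 -0.0001] F [-0.  -0.3 -0.1]
tool F [-0.2  0.3  0.1]
```

>>> arm_command(
  targets=[
    [[0.0085,-0.001,0.015,0,0,0],[0,0,0.03,0,0,0],[0,0,0.03,0,0,0],[0,0,0.01,0,0,0],[0,0,0,0,0,0],[0,0,0,0,0,0]],
  ],
)

```text
clock: 20.78
position: [0.5425, 0.161, 0.3026]
ee_rot: [-3.035, -0.381, -0.508]
force: [0.5, -0.1, -0.1]
width: 0.688
gripper_force: 35.0
```

>>> arm_command(
  targets=[
    [[0,0,0.01,0,0,0],[0,0,0.015,0,0,0],[0,0,0.015,0,0,0],[0,0,0.012,0,0,0],[0,0,0.006,0,0,0],[0,0,0,0,0,0],[0,0,0,0,0,0]],
  ],
)

```text
clock: 21.65
position: [0.5605, 0.1655, 0.247]
ee_rot: [-3.035, -0.381, -0.507]
force: [-0.0, -0.3, -1.0]
width: 0.689
gripper_force: 35.0
```

```bash
python3 d.py .138
```

```text
h 0.1508484499267453
pos [0.5605 0.1655 0.247 ] shift [-0.0016  0.0004  0.0128] shift in target axes [-0.0016  0.0005  0.0128] turn [ 0.0013 -0.0007  0.0002] F [-0.  -0.3 -1. ]
tool F [-0.4  0.3  0.9]
```

>>> arm_command(
  targets=[
    [[-0.0015,0.0005,0.003,0,0,0],[0,0,0.003,0,0,0],[0,0,0.002,0,0,0],[0,0,0,0,0,0]],
  ],
)

```text
clock: 22.15
position: [0.5615, 0.1652, 0.2383]
ee_rot: [-3.035, -0.381, -0.506]
force: [-0.4, 0.2, -0.9]
width: 0.691
gripper_force: 35.0
```

>>> arm_command(
  targets=[
    [[0,0,0.001,0,0,0],[0,0,0.001,0,0,0],[0,0,0.001,0,0,0],[0,0,0.001,0,0,0],[0,0,0,0,0,0]],
  ],
)

```text
clock: 22.78
position: [0.5628, 0.1655, 0.2347]
ee_rot: [-3.035, -0.381, -0.506]
force: [-0.1, -0.2, -1.7]
width: 0.688
gripper_force: 35.0
```

>>> arm_command(
  targets=[
    [[0,0,0.001,0,0,0],[0,0,0.001,0,0,0],[0,0,0.001,0,0,0],[0,0,0,0,0,0]],
  ],
)

```text
clock: 23.28
position: [0.564, 0.1659, 0.2321]
ee_rot: [-3.035, -0.381, -0.507]
force: [-3.0, -0.5, 5.1]
width: 0.69
gripper_force: 35.0
```

```bash
python3 d.py .138
```

```text
h 0.13566783702371643
pos [0.564  0.1659 0.2321] shift [-0.     -0.0001 -0.0023] shift in target axes [-0.     -0.0001 -0.0023] turn [ 0.0014 -0.0007  0.0002] F [-3.  -0.5  5.1]
tool F [-1.2 -0.3 -5.8]
```

Contact came at the predicted height, so beaker 2 is home on beaker 1. Pushing the seat down while watching the force.

>>> arm_command(
  targets=[
    [[0,0,0.002,0,0,0],[0,0,0.002,0,0,0],[0,0,0.002,0,0,0],[0,0,0.002,0,0,0],[0,0,0.002,0,0,0],[0,0,0,0,0,0]],
  ],
)

```text
clock: 24.02
position: [0.5671, 0.1666, 0.2225]
ee_rot: [-3.035, -0.381, -0.507]
force: [-1.5, 0.1, 2.5]
width: 0.687
gripper_force: 35.0
```

>>> arm_command(
  targets=[
    [[0,0,0.001,0,0,0],[0,0,0.001,0,0,0],[0,0,0.001,0,0,0],[0,0,0.001,0,0,0]],
  ],
)

```text
clock: 24.52
position: [0.5684, 0.167, 0.2194]
ee_rot: [-3.035, -0.381, -0.508]
force: [-10.1, -3.1, 19.0]
width: 0.688
gripper_force: 35.0
```

```bash
python3 d.py .138
```

```text
h 0.12214277141348294
pos [0.5684 0.167  0.2194] shift [-0.0002 -0.0001 -0.0159] shift in target axes [-0.0002 -0.0001 -0.0159] turn [ 0.0015 -0.001   0.0002] F [-10.1  -3.1  19. ]
tool F [ -3.8   0.5 -21.4]
```

>>> arm_command(
  targets=[
    [[0,0,0,0,0,0],[0,0,0,0,0,0]],
  ],
)

```text
clock: 24.78
position: [0.5683, 0.167, 0.2195]
ee_rot: [-3.035, -0.381, -0.508]
force: [-6.6, -2.1, 12.0]
width: 0.685
gripper_force: 35.0
```

>>> arm_command(
  targets=[
    [[0,0,0.0005,0,0,0],[0,0,0.0005,0,0,0],[0,0,0,0,0,0]],
  ],
)

```text
clock: 25.15
position: [0.5685, 0.1671, 0.2194]
ee_rot: [-3.035, -0.381, -0.509]
force: [-13.0, -3.8, 21.1]
width: 0.694
gripper_force: 35.0
```

```bash
python3 d.py .138
python3 - <<'E'
from h import *
im=arm.get_image('scene');cv2.imwrite('pics/s4c.png',cv2.resize(im['pixels'][110:250,280:430,::-1],None,fx=4,fy=4,interpolation=cv2.INTER_CUBIC))
E
```

```text
h 0.12208941054376414
pos [0.5685 0.1671 0.2194] shift [-0.0003 -0.     -0.0159] shift in target axes [-0.0003 -0.     -0.0159] turn [ 0.0018 -0.0017  0.0002] F [-13.   -3.8  21.1]
tool F [ -5.9   0.5 -24.4]
```

View pics/s4c.png

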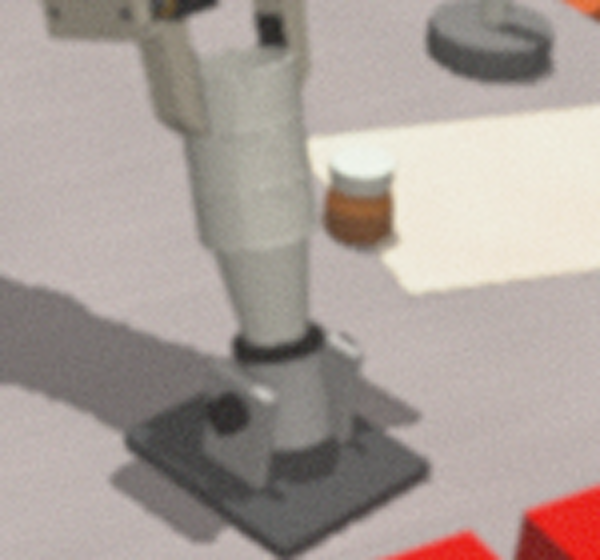

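It stopped advancing while the force rose to about 24 N. The crop shows three collars closely stacked and the black flange sitting on the sleeve at (280,343). Releasing and checking the fit.

>>> arm_command(
  targets=[
    [[0,0,-0.001,0,0,0],[0,0,0,0,0,0],[0,0,0,0,0,0],[0,0,0,0,0,0],[0,0,-0.01,0,0,0],[0,0,-0.03,0,0,0],[0,0,-0.05,0,0,0],[0,0,-0.03,0,0,0],[-0.04,0,0,0,0,0],[-0.05,0,0,0,0,0]],
  ],
  jaw=0.0918,
)

```text
clock: 26.45
position: [0.4475, 0.1364, 0.3039]
ee_rot: [-3.034, -0.381, -0.509]
force: [-1.1, 0.1, 0.8]
width: 1.003
gripper_force: 0.0
```

>>> arm_command(
  targets=[
    [[-0.05,0,0,0,0,0],[0,0,0,0,0,0],[0,0,0,0,0,0],[0,0,0,0,0,0]],
  ],
)

```text
clock: 26.95
position: [0.4033, 0.1251, 0.2876]
ee_rot: [-3.034, -0.381, -0.508]
force: [0.1, 0.6, -0.0]
width: 0.998
gripper_force: 0.0
```

```bash
cat > chk.py <<'E'
from h import *
a=np.array([-.314,-.0815,0]);a[2]=np.sqrt(1-a@a);f=np.array([.6065,.177,.1038])
def hr(P):
    v=P-f;h=v@a;return h,np.linalg.norm(v-h[...,None]*a,axis=-1)
im=arm.get_image('scene');P,ok=cloud(im)
cv2.imwrite('pics/s5c.png',cv2.resize(im['pixels'][110:250,280:430,::-1],None,fx=4,fy=4,interpolation=cv2.INTER_CUBIC))
d=np.load('scene.npz')
for nm,PP,px in(('before',d['P'],d['px']),('now',P,im['pixels'])):
    h,r=hr(PP);m=(r<.045)&(h>-.05)&(h<.15)
    sh=m&(r>.030)&(px.min(-1)>90); dk=m&(px.max(-1)<75)&(r>.015)
    print(nm,'collar h',np.percentile(h[sh],[2,98]).round(4),'flange h',np.percentile(h[dk],[5,50,95]).round(4),dk.sum())
im=arm.get_image('wrist');P,ok=cloud(im);h,r=hr(P);m=ok&(h>.092)&(h<.16)&(r<.04)
x,e=fit(P[m],[*(f+.043*a),*a[:2]]);w=x[:3]-f;b=np.r_[x[3:],np.sqrt(1-x[3]**2-x[4]**2)]
print(m.sum(),'top beaker h',w@a,'lat',np.linalg.norm(w-w@a*a),'ang',np.arccos(b@a),e,arm.observe()['force'])
E
python3 chk.py
```

```text
before collar h [-0.0469  0.0866] flange h [-0.0094 -0.005  -0.0023] 80
now collar h [-0.0457  0.1308] flange h [-0.0428 -0.0244 -0.0214] 91
3167 top beaker h 0.04431870519975489 lat 0.004831885253267603 ang 0.05587630651835211 0.0005763703832721089 [-0.32473361 -0.3113618  -0.09488101]
```

View pics/s5c.png

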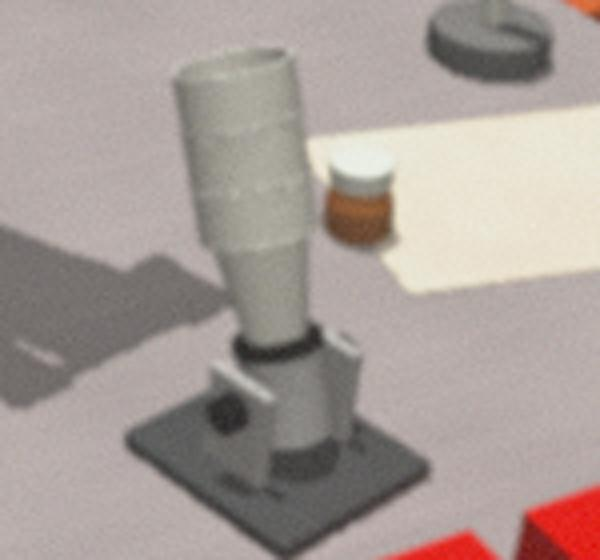

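```bash
cat > chk2.py <<'E'
from h import *
from chk import hr,f,a
im=arm.get_image('scene');P,ok=cloud(im);d=np.load('scene.npz')
for PP,px in((d['P'],d['px']),(P,im['pixels'])):
    h,r=hr(PP);v=PP-f;c=[]
    # profile along central image strip on the axis' visible side
    for lo in np.arange(-.06,.012,.004):
        m=(h>lo)&(h<lo+.004)&(r<.04)
        c.append((round(lo*1e3),int(np.median(r[m])*1e3),int(np.percentile(r[m],90)*1e3),int(np.median(px[m].mean(-1))),int(m.sum())))
    print(c)
im=arm.get_image('wrist');P,ok=cloud(im);h,r=hr(P)
for lo in (.100,.106,.112):
    m=ok&(h>lo)&(h<.16)&(r<.045)
    x,e=fit(P[m],[*(f+.043*a),*a[:2]]);w=x[:3]-f;b=np.r_[x[3:],np.sqrt(1-x[3]**2-x[4]**2)]
    print(m.sum(),'h',w@a,'lat',np.linalg.norm(w-w@a*a),'ang',np.arccos(b@a),e)
E
python3 chk2.py
```

```text
before collar h [-0.0469  0.0866] flange h [-0.0094 -0.005  -0.0023] 80
now collar h [-0.0443  0.1308] flange h [-0.0439 -0.0243 -0.021 ] 92
3125 top beaker h 0.04430152897336817 lat 0.00451784373135578 ang 0.05069038045165248 0.0005702009739255655 [-0.21455115 -0.45006201 -0.24385442]
[(-60, 28, 34, 127, 34), (-56, 26, 35, 129, 36), (-52, 28, 36, 131, 32), (-48, 27, 37, 128, 40), (-44, 30, 38, 127, 55), (-40, 27, 39, 134, 68), (-36, 27, 36, 135, 69), (-32, 23, 34, 118, 128), (-28, 14, 33, 113, 22), (-24, 12, 15, 110, 15), (-20, 14, 15, 99, 17), (-16, 15, 16, 80, 2), (-12, 26, 28, 72, 20), (-8, 26, 28, 57, 47), (-4, 21, 27, 81, 76), (0, 19, 20, 140, 22), (4, 20, 22, 144, 30), (8, 20, 22, 144, 30)]
[(-60, 27, 35, 121, 34), (-56, 26, 35, 125, 34), (-52, 26, 34, 126, 36), (-48, 28, 38, 115, 46), (-44, 27, 37, 125, 41), (-40, 29, 39, 125, 72), (-36, 26, 37, 123, 60), (-32, 26, 36, 102, 47), (-28, 26, 30, 54, 39), (-24, 23, 28, 67, 87), (-20, 19, 21, 128, 23), (-16, 20, 22, 144, 30), (-12, 20, 22, 140, 24), (-8, 21, 23, 141, 33), (-4, 21, 23, 139, 24), (0, 22, 24, 141, 30), (4, 22, 25, 139, 34), (8, 23, 25, 144, 33)]
2590 h 0.0452636349269802 lat 0.0036372000719146545 ang 0.02901984982203359 0.0004693986638928738
1436 h 0.04183655447213713 lat 0.00313202431566798 ang 0.024910355250580787 0.00025501774709862007
1193 h 0.041813076422773224 lat 0.0028649869189957306 ang 0.022400264105597367 0.00024328193662363242
```

```bash
python3 -c "
from cell import arm
print(arm.sign_off())"
```

```text
the job is handed in; nothing more can be done
None
```

I nested both collared beakers in the stand's beaker, pressed the seat down until it stopped (about 24 N) with the flange resting on the sleeve, let go of the stack and handed the job in; no verdict came back. I measured only about 19–20 mm of seat travel, so reaching the 22 mm mark relies on the seat having started partly pressed, which fits the gap seen at the start and no visible gap now.

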